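Match the lean of two raking lights over a fingerboard

ROBOT

A 7-joint arm with a two-finger parallel gripper is mounted at the origin on a cart in front of the work surface, level with it; the furniture and walls round the work are solid. World frame = base frame: x ahead of the robot, y to its left, z up, the work surface at z = 0. Lengths are in m, angles in rad, forces in N, time in s.
With the tool pointing down it reaches from about 0.425 to 0.925 m from the base axis. Payload 6.8 kg.
Tool frame: the origin (TCP) lies at the very end of the fingers, on their centre line; the grasp point (between the pads) lies 19 mm behind it; z points along the fingers, y is the line along which they close (so a half turn about z gives the same grasp; the last joint's range is limited). The gripper opens to 85 mm and grips with 20 to 120 N. Pads are 22 mm wide; open, the fingers measure 114 mm over their backs; the gripper's body (76 mm by 85 mm) begins 54 mm behind the grasp point. The pads swing forward as they close: fully open they stand 13 mm farther back than shut.
Start: joints at [-1.31, 0.477, 0.022, 1.555, -0.011, 1.109, -0.083], TCP at [0.243, 0.63, 0.231] pointing down, gripper open.
Joint ranges: [-2.96, 2.96], [-0.34, 2.1], [-1.41, 1.46], [0.24, 2.44], [-1.37, 4.51], [0.17, 1.92], [-2.96, 2.96]. Speed limits (rad/s): [2.39, 2.39, 3.14, 3.14, 3.14, 3.14, 3.14].

INTERFACE

Orientations are given as a rotation vector (axis times angle).
In Python, from bench import get_obs, viewer, r gives the robot as it stands. The module is installed in compiled form; this text tells all that it offers.
- The arm moves only by the tool play_rows, never from a script. Its argument "commands" is a list that holds one entry, the list of rows, each a list of 5 numbers: the gripper's target within -1 to 1 (shut at 1, half-way at 0, fully open at -1), then the shift along the tool's x, y, z scaled (see below), then the turn about the tool's z scaled (see below). A call has 1 to 12 rows; each row is the pose to reach, as a shift and turn from the pose commanded when the call began, along the tool's axes at that moment; what a row does not reach only later rows make up. The controller multiplies each number of a shift by 0.2 m and each number of a turn by pi/2 rad. A row lasts 1/12 s, in which the tool goes at most 41.7 mm and 7.16 degrees, less where a joint would pass 70% of its speed; a pose out of reach is approached as far as the arm can. A call with a number of a shift or a turn outside -1 to 1 is refused whole. A call with a gripper value outside its range is refused whole. The fingers move at their own pace and stop on an object; "grip_force" is the grip in N (left out, the last holds). Time passes only in rows, so rows that repeat a pose let the fingers close. It gives the time, the measured TCP pose, the force, the opening and the grip force at its end, in the units of the state.
- get_obs(): the state, without advancing time (a new reading comes with each control period).
- viewer.grab_frame(name): name is "side" or "top" or "wrist"; returns a dict with "pixels" (384x512x3 uint8, red, green, blue), "fovy" (degrees; the focal length in pixels is half the picture's height over the tangent of half this angle, whatever the lens; pixels are square), "cx", "cy" (the principal point, pixels), "world_to_cam" (4x4, takes a point from world to camera coordinates); the wrist camera has in their place "hand_eye" (4x4, takes a point from camera to tool coordinates, whose origin is the TCP and whose axes are the flange's). Camera axes: x right, y up, looking along -z (the intrinsics and any distortion apply to the point x, -y, -z); pixel columns grow to the right and rows downward; lengths in m; the calibration is good to about 2 mm. The wrist camera is an equidistant fisheye: a pixel r from the principal point sees the ray r / f radians off the axis. A picture is of the moment at which its call begins: read the wrist's pose just before it. There is no depth.
- r.hand_in(): hands the job in; it is judged then, once.
Trained networks look in a picture, given as the dict that the camera call returned (one of the last four; its "shot" number tells which), for a name from the list of things; names that differ only in an ending like _2 or _b are one class to them, and where a whole thing is asked for, a point or a joint stands for the part that bears it (a point fixed in the world has none). Each returns a list of dicts, best first, with "score" (0 to 1); they miss things now and then, are a little off and sometimes report something else, mostly with a low value. They report only what shows in the picture. A call takes as long as a camera call.
- viewer.trace(picture, thing): "pixels" (384x512 bool, what is visible of it) and "rect" ([left, top, right, bottom] in pixels, round what is visible of it).
The state is a dict: "clock": time; "joints": joint angles; "qvel": joint speeds; "tau": joint torques, N m; "tcp_pos": TCP position; "orientation": TCP orientation; "contact_force": force on the tool from outside, world axes, zero at the start; "moment": the same for the moment, N m; "grip_width": finger opening in m; "gripper_force": force on a finger pad.
Only numpy, scipy, OpenCV 4.12 (cv2) and the standard library are available. Lean on these libraries where they do the work, as an engineer would, in place of code of your own. Each camera call takes 0.05 s, during which the arm holds its last target. There are 200 camera calls.

TASK

The red light is already set to rake across the black fingerboard. Swing the bar of the blue light forward until its arm leans just as far as the red one's, so that the two arms are parallel, then let go so that it stays there. Leave the red light as it is and do not shift the fingerboard.

Things in the scene. Friction and masses are not known exactly. Their poses are not given: they have to be found in the camera images.
- blue_arm (a joint): Lean of the blue light's arm, rad: 0 upright, positive forward, toward the robot and fingerboard; range -0.6 to 1.3; it starts nearly upright. Level hinge axis parallel to the bar, 50 mm above the bench, over a fixed dark foot 70x130x16 mm. Stiff (0.4 N m, 3 N at the bar), no spring: stays where left. Both lights face straight to the front: hinge axes along world y.
- blue_bar (a point): Middle of the blue light's bar, on its axis: round, level, 22 mm thick, 130 mm long, blue with a white strip along its front. A U-shaped yoke (a 9 mm rod at each end, 120 mm apart, nothing between) joins it to the hinge, so it can be gripped at its middle from above. Own y: along the bar; z: along the arm, away from the hinge, which lies 150 mm off along -z; x: away from the robot when upright.
- red_bar (a point): Middle of the bar of the red light, the same light painted red, with the same axes: the lean of its z axis from upright (30 to 65 degrees forward) is the one to match; not to be touched. It stands in one row with the blue light and a white glue bottle (60 mm across, 150 mm tall), in any order. Tall violins stand at the right (0.58 m ahead, 0.42 m right of the robot): come from in front or above.
- board: The fingerboard: a plain black strip, 270 x 43 x 9 mm, loose, lying flat across the bench (long side left to right) between the robot and the two lights; origin at the centre of its underside. Not to be shifted.

How it is judged:
At the end, for the whole second after the job is handed in: The blue light's arm rests at the same forward lean as the red light's arm, within 10 degrees (angle between the two arms), and stays there by itself; the red light's bar and the fingerboard are within 20 mm of where they began (angle between the z axis of blue_bar and the z axis of red_bar, either way round below 0.18 rad and velocity of joint blue_arm between -0.03 and 0.03 rad/s and distance of each of red_bar, board from where it was at the start of the episode below 0.02 m); the robot touches nothing.
It fails at once if the red light was moved (its bar by more than 20 mm) (distance of red_bar from where it was at the start of the episode above 0.02 m).
It fails at once if the fingerboard was shifted by more than 20 mm (distance of board from where it was at the start of the episode above 0.02 m).
It also fails if it takes over 40 s, if anything falls off the work surface, if the arm or the gripper's body presses on something with over 40 N, if the wrist force passes 120 N, or if a joint passes its speed limit or range.

## Working session

There is one attempt and no reset: what is moved stays moved. The work goes in short steps, Python scripts to look and compute and a tool call to move; the robot and the scene stay as the last step left them, time stands still between calls to the robot, and variables do not carry over. Pictures are saved under pics/ and viewed, at most 10 in all, crops included, and the job is handed in when it is done.

Besides the shell and the picture viewer there is one more tool, called after "Emit:" in YAML: its name, and indented under it one key for each argument. play_rows: Moves the arm, as the interface text tells. Shifts and turns lie within -1 to 1; 1 stands for 0.2 m of shift or pi/2 rad of turn. Its arguments: {"type":"object","properties":{"commands":{"type":"array","items":{"type":"array","items":{"type":"array","items":{"type":"number","minimum":-1,"maximum":1}}}},"grip_force":{"type":"number"}},"required":["commands"]}

```bash
mkdir -p pics; cat > h.py <<'E'
import numpy as np, cv2
from bench import get_obs, viewer, r
from scipy.spatial.transform import Rotation as R
E
python3 - <<'E'
from h import *
o=get_obs(); print(o['clock'],o['tcp_pos'],R.from_rotvec(o['orientation']).as_matrix().round(3))
ims=[]
for n in ('side','top'):
    p=viewer.grab_frame(n); ims.append(p['pixels'])
    print(n,p['fovy'],p['cx'],p['cy'],np.round(p['world_to_cam'],3).tolist(),[k for k in p])
    for t in ('blue_bar','red_bar','board'):
        for d in viewer.trace(p,t)[:2]: print(t,d['score'],d['rect'],d['pixels'].sum())
    cv2.imwrite(f'pics/{n}.png',cv2.resize(p['pixels'][:,:,::-1],(768,576)))
E
```

```text
0.0 [0.24312996 0.62906548 0.23033325] [[-0.933  0.36  -0.001]
 [ 0.36   0.933 -0.002]
 [-0.    -0.002 -1.   ]]
side 49.62243508317559 261.2033377201168 194.76197151712864 [[0.824, -0.566, -0.008, -0.437], [0.257, 0.361, 0.896, -0.262], [-0.505, -0.741, 0.443, -0.879], [0.0, 0.0, 0.0, 1.0]] ['pixels', 'fovy', 'cx', 'cy', 'world_to_cam', 'shot']
blue_bar 0.94 [231.2, 137.6, 260.1, 201.8] 348
red_bar 0.67 [255.7, 177.1, 320.9, 222.1] 535
red_bar 0.18 [233.2, 136.9, 259.4, 200.1] 418
board 0.9 [183.3, 233.9, 258.0, 285.4] 932
top 44.38110723214111 253.34242168895932 193.4421054365157 [[0.004, -1.0, -0.005, -0.012], [0.983, 0.003, 0.184, -0.549], [-0.184, -0.005, 0.983, -1.204], [0.0, 0.0, 0.0, 1.0]] ['pixels', 'fovy', 'cx', 'cy', 'world_to_cam', 'shot']
blue_bar 0.68 [133.0, 155.0, 200.5, 175.3] 606
red_bar 0.78 [225.4, 144.3, 278.6, 187.1] 695
red_bar 0.64 [136.0, 158.9, 199.9, 175.8] 712
board 0.93 [199.8, 238.9, 299.8, 261.1] 1349
```

View pics/side.png

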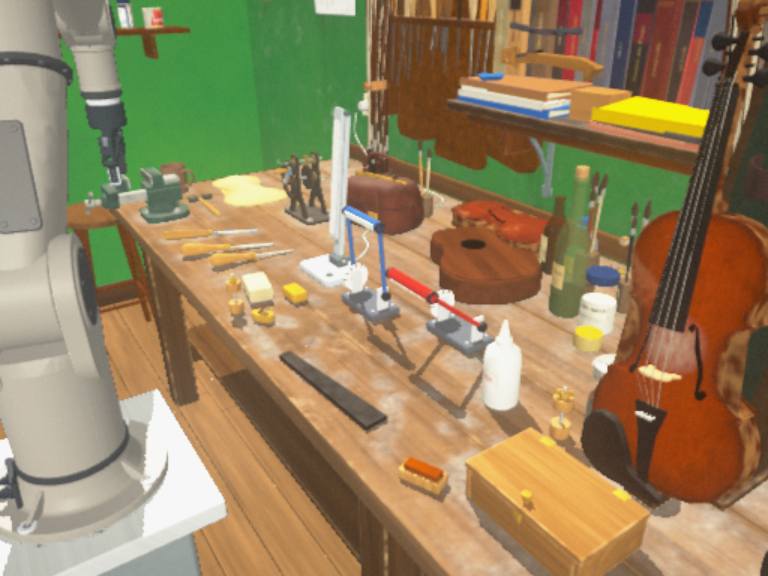

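View pics/top.png

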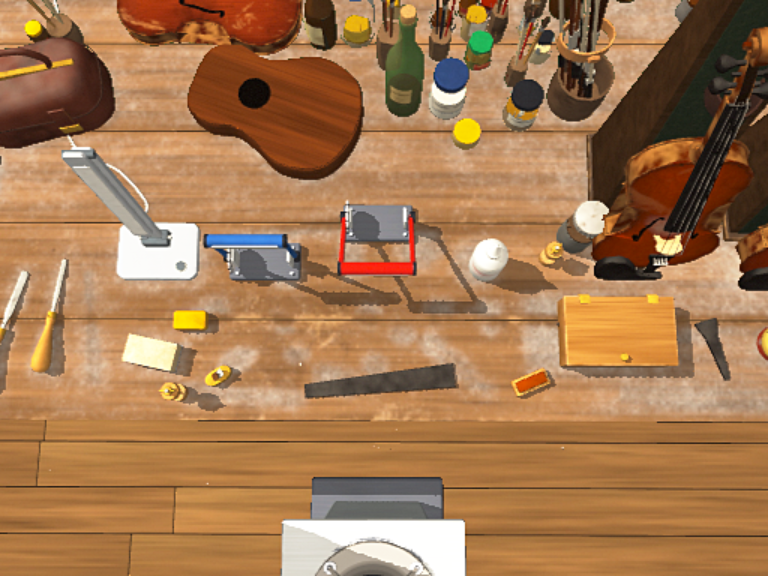

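The side view shows the blue light upright in the rear row, with its bar at about (345,210)-(382,228). The red light leans forward, bar about (388,270)-(437,298), and the bottle is to its right. In the top view, the blue bar is at (205-287,240) and the red bar at (338-415,268). I'll fit a bar-and-yoke model to the colour masks in both views.

```bash
cat >> h.py <<'E'
from scipy.optimize import differential_evolution
def proj(p,P):
    f=192/np.tan(np.radians(p['fovy']/2)); c=P@p['world_to_cam'][:3,:3].T+p['world_to_cam'][:3,3]
    return np.c_[p['cx']+f*c[:,0]/-c[:,2], p['cy']-f*c[:,1]/-c[:,2]], f/-c[:,2]
S=4
def render(p,q,rods=True):
    hx,hy,a=q; m=np.zeros((384*S,512*S),np.uint8); bx,bz=hx-.15*np.sin(a),.05+.15*np.cos(a)
    segs=[((bx,hy-.065,bz),(bx,hy+.065,bz),.022)]
    if rods: segs+=[((hx,hy+s,.05),(bx,hy+s,bz),.009) for s in(-.06,.06)]
    for A,B,w in segs:
        uv,k=proj(p,np.array([A,B])); d=(uv[1]-uv[0])/np.linalg.norm(uv[1]-uv[0]); n=np.array([-d[1],d[0]])*w/2
        poly=np.array([uv[0]+n*k[0],uv[1]+n*k[1],uv[1]-n*k[1],uv[0]-n*k[0]])
        cv2.fillPoly(m,[np.round(poly*S).astype(int)],255)
    return cv2.resize(m,(512,384),interpolation=cv2.INTER_AREA)/255.
def cmask(p,col,box):
    h=cv2.cvtColor(p['pixels'],cv2.COLOR_RGB2HSV); H,s,v=[h[...,i].astype(int) for i in range(3)]
    m=((abs(H-108)<14)&(s>110)&(v>50)) if col=='blue' else (((H<6)|(H>172))&(s>170)&(v>70))
    o=np.zeros((384,512)); l,t,r_,b=box; o[t:b,l:r_]=m[t:b,l:r_]; return o
def fit(ps,ms,x0):
    def cost(q): return sum(np.abs(render(p,q)-m).sum()/m.sum() for p,m in zip(ps,ms))
    return differential_evolution(cost,[(.5,.85),(x0-.12,x0+.12),(-.6,1.3)],seed=1,maxiter=60,popsize=12,tol=1e-6)
E
python3 - <<'E'
from h import *
ps=[viewer.grab_frame(n) for n in('side','top')]
out=[]
for col,boxes,y0 in(('blue',[(222,130,270,215),(130,150,206,190)],.2),('red',[(250,172,330,225),(218,130,285,190)],.0)):
    ms=[cmask(p,col,b) for p,b in zip(ps,boxes)]
    s=fit(ps,ms,y0); print(col,s.x,np.degrees(s.x[2]),s.fun,[m.sum() for m in ms])
    for p,m in zip(ps,ms):
        g=p['pixels'].copy(); g[m>0]=(0,255,0); R_=render(p,s.x); g[(R_>.5)&(m>0)]=(255,255,0); g[(R_>.5)&(m==0)]=(255,0,255)
        out.append(g)
c=[cv2.resize(out[i][130:230,x:x+130],(390,300),interpolation=0) for i,x in((0,200),(2,220),(1,110),(3,190))]
cv2.imwrite('pics/fit.png',np.vstack([np.hstack(c[:2]),np.hstack(c[2:])])[:,:,::-1])
E
```

```text
blue [0.61599783 0.20582787 0.09448812] 5.41377062846349 2.0592237336240764 [np.float64(176.0), np.float64(412.0)]
red [ 0.68419291 -0.00579925  0.87041191] 49.87092867408668 0.8050640631227821 [np.float64(270.0), np.float64(563.0)]
```

View pics/fit.png

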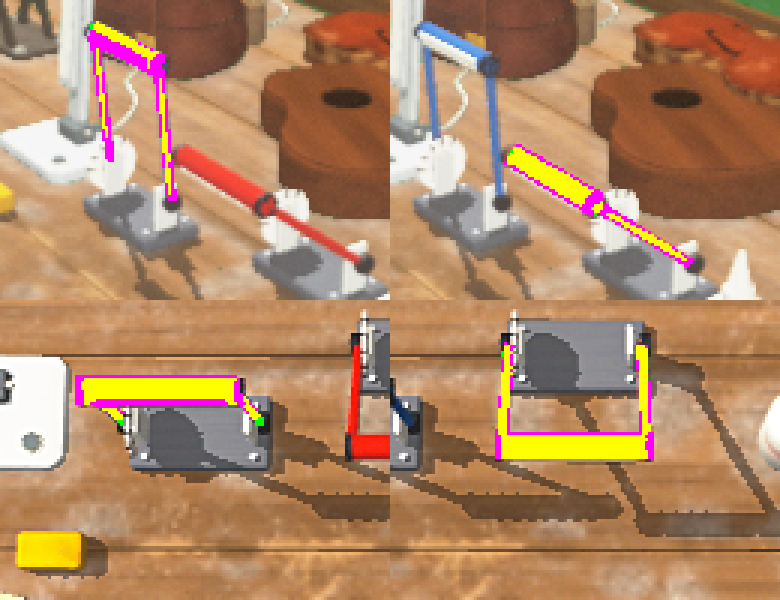

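Red fits very well at 49.9°. Blue's hinge is at x≈0.616, y≈0.206 with a lean of about 5°. Next I swing round and go in front of the bar.

Emit:
play_rows:
  commands:
    - [[-1,-0.2,-0.2,-0.5,0.08],[-1,-0.86,-0.8,-0.5,0.766],[-1,-0.86,-0.8,-0.5,0.766],[-1,-0.86,-0.8,-0.5,0.766],[-1,-0.86,-0.8,-0.5,0.766],[-1,-0.86,-0.8,-0.5,0.766],[-1,-0.86,-0.8,-0.5,0.766],[-1,-0.86,-0.8,-0.5,0.766],[-1,-0.86,-0.8,-0.5,0.766],[-1,-0.86,-0.8,-0.5,0.766],[-1,-0.86,-0.8,-0.5,0.766],[-1,-0.86,-0.8,-0.5,0.766]]
  grip_force: 25

```text
clock: 1.5
tcp_pos: [0.346, 0.4184, 0.3314]
orientation: [-2.22, -2.223, -0.0]
contact_force: [-0.1, 0.9, -0.1]
grip_width: 0.0853
gripper_force: 0.0
```

Emit:
play_rows:
  commands:
    - [[-1,-1,0.4,0,0],[-1,-1,0.6,0,0],[-1,-1,0.8,0,0],[-1,-1,1,0,0],[-1,-1,1,0,0],[-1,-1,1,0,0],[-1,-1,1,0,0],[-1,-1,1,0,0],[-1,-1,1,0,0],[-1,-1,1,0,0]]

```text
clock: 2.33
tcp_pos: [0.5456, 0.2185, 0.331]
orientation: [-2.22, -2.222, 0.001]
contact_force: [0.2, 1.5, -0.2]
grip_width: 0.0856
gripper_force: 0.0
```

```bash
python3 - <<'E'
from h import *
o=get_obs(); print(o['clock'],o['tcp_pos'],o['orientation'])
p=viewer.grab_frame('wrist'); T=np.array(p['hand_eye']); f=192/np.tan(np.radians(p['fovy']/2)); print(p['fovy'],T.round(3).tolist())
Rw=R.from_rotvec(o['orientation']).as_matrix(); g=p['pixels'].copy()
def pr(P):
    t=Rw.T@(P-o['tcp_pos']); c=np.linalg.inv(T)@np.r_[t,1]; v=np.array([c[0],-c[1],-c[2]]); th=np.arctan2(np.hypot(v[0],v[1]),v[2]); u=v[:2]/np.hypot(*v[:2]); return p['cx']+f*th*u[0],p['cy']+f*th*u[1]
for a in(0,.0945,.2):
    e=[pr(np.array([.616-.15*np.sin(a),.206+s,.05+.15*np.cos(a)])) for s in(-.065,.065)]; print(a,np.round(e,1).tolist())
    cv2.line(g,*[tuple(int(round(x)) for x in q) for q in e],(0,255,0) if a==.0945 else (255,255,0),1)
cv2.imwrite('pics/w1.png',cv2.resize(g[:,:,::-1],(768,576)))
E
```

```text
2.3333 [0.5455869  0.21850909 0.33095652] [-2.22046799e+00 -2.22157398e+00  8.23199334e-04]
65.70646984690485 [[0.001, 0.963, 0.271, 0.071], [1.0, -0.0, -0.001, -0.001], [-0.001, 0.271, -0.963, -0.142], [0.0, 0.0, 0.0, 1.0]]
0 [[320.2, 256.6], [329.0, 131.1]]
0.0945 [[307.0, 256.7], [314.2, 130.6]]
0.2 [[292.1, 256.0], [297.3, 130.0]]
```

View pics/w1.png

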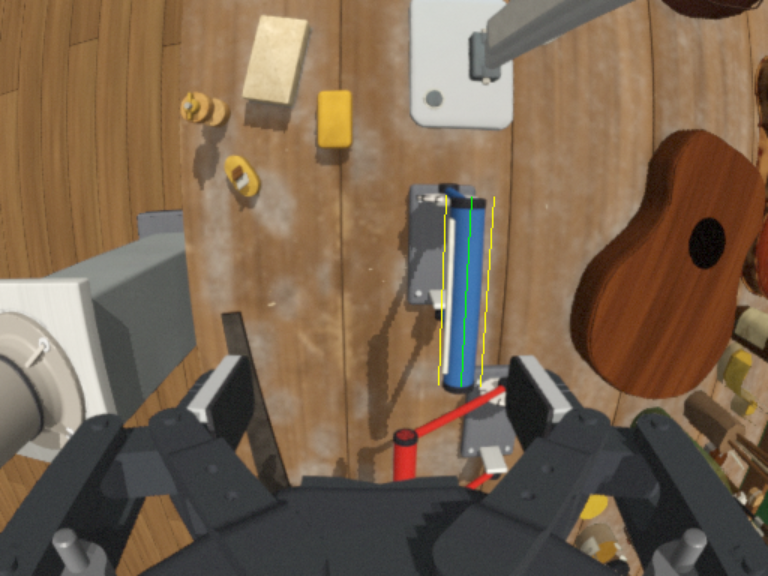

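The wrist view shows the blue bar centre at (465,293), right on the predicted green line, so the estimate holds. Now I descend and close.

Emit:
play_rows:
  commands:
    - [[-1,-0.06,0.28,0,0],[-1,-0.06,0.28,0,0],[-1,-0.06,0.28,0.15,0],[-1,-0.06,0.28,0.35,0],[-1,-0.06,0.28,0.55,0],[-1,-0.06,0.28,0.75,0],[-1,-0.06,0.28,0.75,0],[-1,-0.06,0.28,0.75,0],[0.3,-0.06,0.28,0.75,0],[1,-0.06,0.28,0.75,0],[1,-0.06,0.28,0.75,0],[1,-0.06,0.28,0.75,0]]

```text
clock: 3.38
tcp_pos: [0.6029, 0.2066, 0.1835]
orientation: [2.222, 2.22, 0.005]
contact_force: [0.9, 0.5, -0.6]
grip_width: 0.0389
gripper_force: 0.0
```

Emit:
play_rows:
  commands:
    - [[1,0,0,0,0],[1,0,0,0,0],[1,0,0,0,0],[1,0,0,0,0],[1,0,0,0,0]]

```text
clock: 3.8
tcp_pos: [0.6022, 0.2063, 0.1825]
orientation: [-2.223, -2.22, -0.002]
contact_force: [-2.6, -0.6, 7.4]
grip_width: 0.021
gripper_force: 24.7
```

Emit:
play_rows:
  commands:
    - [[1,0,-0.078,0.012,0],[1,0,-0.151,0.03,0],[1,0,-0.221,0.056,0],[1,0,-0.289,0.088,0],[1,0,-0.353,0.128,0],[1,0,-0.412,0.173,0],[1,0,-0.467,0.224,0],[1,0,-0.503,0.263,0],[1,0,-0.503,0.263,0],[1,0,-0.503,0.263,0],[1,0,-0.503,0.263,0]]

```text
clock: 4.72
tcp_pos: [0.5011, 0.2063, 0.1286]
orientation: [-2.222, -2.22, 0.001]
contact_force: [-0.4, 0.6, -2.6]
grip_width: 0.021
gripper_force: 27.9
```

Emit:
play_rows:
  commands:
    - [[-0.3,0,0,0,0],[-0.5,0,0,0,0],[-0.5,0,0,0,0],[-0.5,0,0,0,0],[-0.5,0,0,0,0],[-0.5,0,0,0,0],[-0.5,0,0,-0.2,0],[-0.5,0,0,-0.4,0],[-0.5,0,0,-0.6,0],[-0.5,0,0,-0.8,0],[-0.5,0,0,-0.8,0],[-0.5,0,0,-0.8,0]]

```text
clock: 5.72
tcp_pos: [0.5026, 0.2068, 0.2913]
orientation: [2.222, 2.22, 0.009]
contact_force: [-0.5, -0.5, -1.3]
grip_width: 0.064
gripper_force: 0.0
```

Emit:
play_rows:
  commands:
    - [[-0.5,0.3,-0.4,0,0],[-0.5,0.8,-0.6,0,0],[-0.5,1,-0.7,0,0],[-0.5,1,-0.7,0,0],[-0.5,1,-0.7,0,0],[-0.5,1,-0.7,0,0],[-0.5,1,-0.7,0,0],[-0.5,1,-0.7,0,0],[-0.5,1,-0.7,0,0]]

```text
clock: 6.47
tcp_pos: [0.3614, 0.4053, 0.2873]
orientation: [2.222, 2.219, -0.004]
contact_force: [0.5, -0.9, 0.2]
grip_width: 0.0643
gripper_force: 0.0
```

```bash
python3 - <<'E'
from h import *
print(get_obs()['clock'],get_obs()['qvel'].round(3) if hasattr(get_obs()['qvel'],'round') else '')
ps=[viewer.grab_frame(n) for n in('side','top')]
for col,boxes,y0 in(('blue',[(205,130,275,215),(120,140,215,200)],.2),('red',[(250,172,330,225),(218,130,285,190)],.0)):
    ms=[cmask(p,col,b) for p,b in zip(ps,boxes)]
    s=fit(ps,ms,y0); print(col,s.x,np.degrees(s.x[2]),s.fun)
print([ (d['score'],d['rect']) for d in viewer.trace(ps[1],'board')[:1]])
c=[cv2.resize(p['pixels'][120:290,x:x+190],(380,340)) for p,x in zip(ps,(170,110))]
cv2.imwrite('pics/end.png',np.hstack(c)[:,:,::-1])
E
```

```text
6.4667 [ 0.024 -0.015  0.023  0.     0.002  0.004 -0.003]
blue [0.59593106 0.29452695 0.27772288] 15.912348691528043 7.143438115987135
red [ 0.68407033 -0.00512064  0.87217908] 49.97218013383068 0.860051705338509
[(0.73, [199.7, 241.3, 300.7, 263.1])]
```

View pics/end.png

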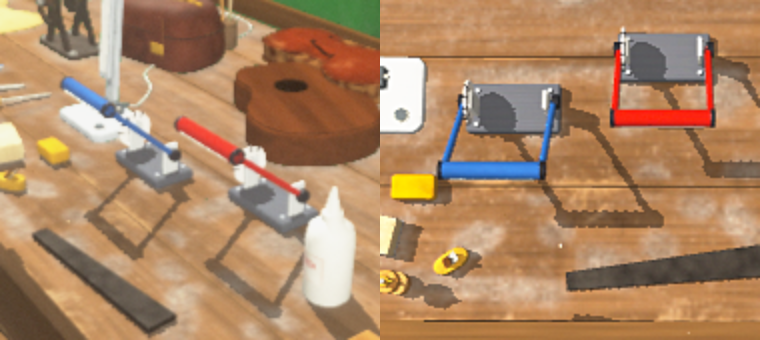

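The arms look parallel in both views, but the blue fit box cut the bar off, so I'll refit with a better box.

```bash
python3 - <<'E'
from h import *
ps=[viewer.grab_frame(n) for n in('side','top')]
ms=[cmask(p,'blue',b) for p,b in zip(ps,[(195,154,268,204),(135,163,206,215)])]
s=fit(ps,ms,.2); print(s.x,np.degrees(s.x[2]),s.fun,[m.sum() for m in ms])
E
```

```text
[0.61155849 0.20258466 0.82445127] 47.237578307915676 1.148750475232352 [np.float64(178.0), np.float64(565.0)]
```

Blue is at 47–50° against red's 49.9°, well inside the 10° tolerance. Handing in.

```bash
python3 -c "
from h import *
print(r.hand_in())"
```

```text
the job is handed in; nothing more can be done
None
```

I swung the blue light's arm forward to a measured 47° lean against the red arm's 50°, inside the 10° tolerance, and let go; the red light stayed put, the fingerboard was never touched, and the job is handed in with no verdict returned.

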